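# Close the dowel tub on the joiner's bench

### The job

Close the smaller of the two open dowel tubs with the loose lid that stands on the bench: set the lid on its mouth and press it down until it is fully home and level, its flange flat on the rim all round. Leave the bench clamp where it lies.

Things in the scene. Friction and masses are not known exactly. Their poses are not given: they have to be found in the camera images.
- lid_knob (a point): Loose grey lid, 60 mm high, 60 g, stands on the bench knob up: round knob 32 mm across, 32 mm high; flange 108 mm across, 5 mm thick; plug 23 mm deep, tapering from 85 mm to 64 mm across at its foot. Point: centre of the knob, 16 mm below its top, 16 mm above the flange's top, 21 mm above the flange's underside, 44 mm above the plug's foot. z up along the lid's axis; yaw does not matter.
- tub_rim (a point): Smaller open grey tub, fixed to the bench, 80 mm high, 102 mm across, wall 4 mm, dowels inside. Point: centre of its mouth at rim height; z up. Four sprung rubber studs inside, 5 mm below the rim (80 mm between opposite tips): a lid merely laid on rests on them about 10 mm too high; a push of about 5 N (up to 10) takes it home, flange on the rim, where friction keeps it.
- wide_tub_rim (a point): Wider open tub, not to be closed: same look and height (80 mm), 138 mm across, wall 4 mm, fixed to the bench; too wide for the lid. Point: centre of its mouth at rim height; z up.
- clamp_mid (a point): Loose bench clamp, to be left alone: black block 60 x 90 x 35 mm, steel rod and rubber foot sticking out along its +y (to 102 mm), red lever on top (to about 51 mm high). Point: centre of the block.
Not all that is in view belongs to the job. What is shaped like the part that bears lid_knob but green is not meant. What is shaped like the part that bears tub_rim but pink is not meant.

How it is judged:
At the end, for the whole second after the job is handed in: The lid is on the smaller tub, centred within 12 mm, its flange no more than 4 mm above the rim, and level within about 5 degrees, and stays so (horizontal distance between lid_knob and tub_rim below 0.012 m and z of lid_knob in the frame of tub_rim between 0.015 and 0.025 m and angle between lid_knob's own z axis and vertical below 0.09 rad); the robot touches nothing.
It fails at once if the bench clamp is shifted by more than 30 mm (distance of clamp_mid from where it was at the start of the episode above 0.03 m).
It also fails if it takes over 45 s, if anything falls off the work surface, if the arm or the gripper's body presses on something with over 40 N, if the wrist force passes 120 N, or if a joint passes its speed limit or range.

### The arm

A 7-joint arm with a two-finger parallel gripper is mounted at the origin on the work surface. World frame = base frame: x ahead of the robot, y to its left, z up, the work surface at z = 0. Lengths are in m, angles in rad, forces in N, time in s.
With the tool pointing down it reaches from about 0.425 to 0.875 m from the base axis. Payload 4.7 kg.
Tool frame: the origin (TCP) lies at the centre of the arm's flange, where the gripper is bolted on; the fingertips stand 182 mm ahead of it and the grasp point (between the pads) lies 164 mm ahead of it; x points along the fingers, y is the direction in which the jaws open and shut, and the axes are right-handed (so a half turn about x gives the same grasp; the last joint's range is limited). The gripper opens to 87 mm and grips with 3 to 60 N. Pads are 19 mm wide; open, the fingers measure 117 mm over their backs; the gripper's body (75 mm by 190 mm) begins 51 mm behind the grasp point.
Start: joints at [1.207, 0.321, -0.07, 1.45, 0.023, 1.371, -0.057], TCP at [0.24, -0.604, 0.405] pointing down, gripper open.
Joint ranges: [-2.86, 2.86], [-0.3, 2.09], [-1.38, 1.24], [0.06, 2.45], [-1.56, 4.7], [0.09, 2.05], [-2.69, 2.69]. Speed limits (rad/s): [2.57, 2.57, 3.14, 3.14, 3.14, 3.14, 3.14].

### API

Orientations are given as a rotation vector (axis times angle).
In Python, from bench import ctrl gives the robot as it stands.
- The arm moves only by the shell command python3 -m crank 'ROWS' [FORCE]. ROWS is JSON, one flat list of numbers, 7 for each row, row after row: the shift along the tool's x, y, z in mm, then the turn, a rotation vector about the tool's x, y, z in rad, then the finger opening in mm, from 0 to 87. A call has exactly 5 rows; each row shifts and turns the commanded pose from where the row before left it, along the tool's axes as they then stand; what a row does not reach is not made up. A row lasts 1/8 s, in which the tool goes at most 62.5 mm and 10.7 degrees, less where a joint would pass 70% of its speed; a pose out of reach is approached as far as the arm can. A call with a gripper value outside its range is refused whole. The fingers move at their own pace and stop on an object; FORCE is the grip in N (left out, the last holds). Time passes only in rows, so rows that do not move let the fingers close, or fill a call up. It gives the time, the measured TCP pose, the force and the opening at its end, in the units of the state.
- ctrl.get_state(): the state, without advancing time (a new reading comes with each control period).
- ctrl.get_image(name): name is "scene" or "side" or "wrist"; returns the picture (400x640x3 uint8, red, green, blue); there is no depth.
- ctrl.camera_params(name): a dict with "K" (3x3 intrinsics, pixels), "k1" (the pictures are not rectified: a ray, as slopes to the right and down, at radius r is drawn at 1 + k1 r^2 times it, then the intrinsics apply), "world_to_cam" (4x4, takes a point from world to camera coordinates); the wrist camera has in their place "hand_eye" (4x4, takes a point from camera to tool coordinates, whose origin is the TCP and whose axes are the tool frame's). Camera axes: x right, y down, z forward; pixel columns grow to the right and rows downward; lengths in m; the calibration is good to about 2 mm. A picture is of the moment at which its call begins: read the wrist's pose just before it. camera_params takes no time and is no camera call.
- ctrl.close_job(): hands the job in, once; it reports no verdict.
Trained networks look in the newest picture that a camera, given by its name, has taken for a name from the list of things; names that differ only in an ending like _2 or _b are one class to them, and where a whole thing is asked for, a point or a joint stands for the part that bears it (a point fixed in the world has none). Each returns a list of dicts, best first, with "confidence" (0 to 1); they miss things now and then, are a little off and sometimes report something else, mostly with a low value. They report only what shows in the picture. A call takes as long as a camera call. They do not tell look-alikes from the thing itself.
- ctrl.regions_of(camera, target): "region" (400x640 bool, what is visible of it) and "at" ([column, row] in pixels, amid what is visible of it).
- ctrl.mark_of(camera, target): "at" ([column, row] in pixels: a listed point, or the origin of a listed thing).
The state is a dict: "time": time; "joint_positions": joint angles; "qd": joint speeds; "joint_torque": joint torques, N m; "position": TCP position; "tool_rot": TCP orientation; "ft_force": force on the tool from outside, world axes, zero at the start; "torque": the same for the moment, N m; "grip_width": opening from 0.0 (shut) to 1.0 (fully open).
Only numpy, scipy, OpenCV 4.12 (cv2) and the standard library are available. Lean on these libraries where they do the work, as an engineer would, in place of code of your own. Each camera call takes 0.05 s, during which the arm holds its last target.

## Working session

There is one attempt and no reset: what is moved stays moved. The work goes in short steps, Python scripts to look and compute and a shell command to move; the robot and the scene stay as the last step left them, time stands still between calls to the robot, and variables do not carry over. Pictures are saved under pics/ and viewed, and the job is handed in when it is done.

```bash
ls; mkdir -p pics; python3 - <<'E'
from bench import ctrl
import cv2,numpy as np
s=ctrl.get_state();print(s)
for n in ["scene","side","wrist"]:
    im=ctrl.get_image(n);cv2.imwrite(f"pics/{n}0.png",im[:,:,::-1])
    p=ctrl.camera_params(n);print(n,{k:np.round(v,4).tolist() for k,v in p.items()})
    for t in ["lid_knob","tub_rim","wide_tub_rim","clamp_mid"]:
        print(t,[(np.round(d["at"],1).tolist(),round(d["confidence"],2)) for d in ctrl.mark_of(n,t)])
print(ctrl.get_state()["time"])
E
```

```text
pics
{'time': 0.0, 'joint_positions': array([ 1.20708001,  0.32181827, -0.07008898,  1.45167066,  0.02262976,
        1.37080594, -0.05693213]), 'qd': array([-6.85840468e-04,  1.86683954e-03, -9.01165393e-04, -1.12867863e-04,
       -7.84607380e-05,  6.71920182e-04, -1.74123424e-03]), 'joint_torque': array([-6.21760573e-04, -4.91283453e+01, -4.04180093e-01, -3.12522554e+01,
       -6.37133187e-02,  4.36752336e-02,  1.65656352e-04]), 'position': array([ 0.23967035, -0.60397745,  0.40366648]), 'tool_rot': array([ 2.01501735,  0.38725173, -2.01600908]), 'ft_force': array([-0.54162713,  0.12413876, -0.05589594]), 'torque': array([0.02609603, 0.00615654, 0.01854091]), 'grip_width': 1.001213898288451}
scene {'K': [[432.18, 0.0, 319.1631], [0.0, 432.18, 206.3737], [0.0, 0.0, 1.0]], 'k1': 0.0179, 'world_to_cam': [[-0.2808, 0.9597, 0.0111, 0.111], [0.5658, 0.1749, -0.8058, -0.2248], [-0.7752, -0.22, -0.5921, 1.4717], [0.0, 0.0, 0.0, 1.0]]}
lid_knob [([489.7, 238.5], 0.98), ([388.2, 275.1], 0.93), ([412.2, 233.0], 0.69)]
tub_rim [([236.3, 150.4], 0.83), ([164.8, 214.6], 0.7), ([190.9, 180.1], 
[... 197 characters left out ...]
3, 'world_to_cam': [[-0.991, -0.1327, 0.015, 0.5044], [-0.1114, 0.7596, -0.6408, 0.0676], [0.0737, -0.6367, -0.7676, 1.0965], [0.0, 0.0, 0.0, 1.0]]}
lid_knob [([310.1, 278.8], 0.82), ([246.1, 260.7], 0.62), ([315.7, 359.3], 0.57), ([340.4, 100.9], 0.48)]
tub_rim [([394.9, 118.8], 0.93), ([341.3, 103.0], 0.58), ([289.4, 96.0], 0.57)]
wide_tub_rim [([314.7, 191.5], 0.96)]
clamp_mid [([240.2, 203.2], 0.76)]
wrist {'K': [[302.9635, 0.0, 317.7619], [0.0, 302.9635, 202.7557], [0.0, 0.0, 1.0]], 'k1': -0.0552, 'hand_eye': [[0.0001, -0.2864, 0.9581, 0.0211], [1.0, 0.0005, 0.0, -0.0001], [-0.0005, 0.9581, 0.2864, -0.0783], [0.0, 0.0, 0.0, 1.0]]}
lid_knob []
tub_rim []
wide_tub_rim []
clamp_mid []
0.75
```

View pics/scene0.png

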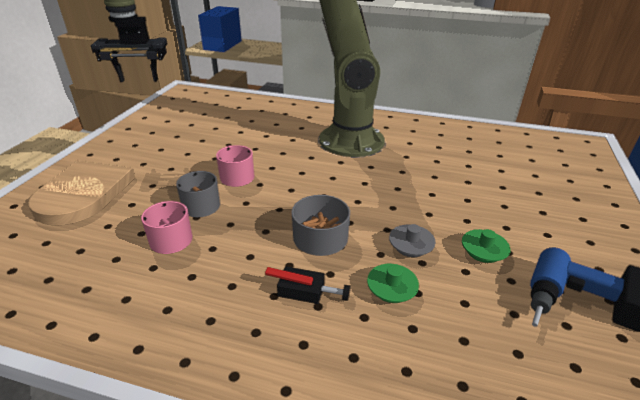

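View pics/side0.png

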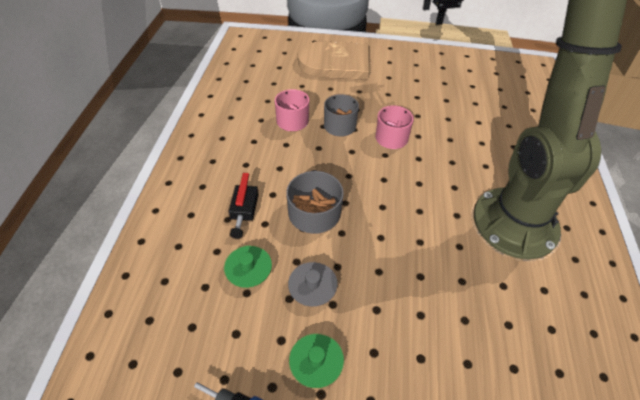

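View pics/wrist0.png

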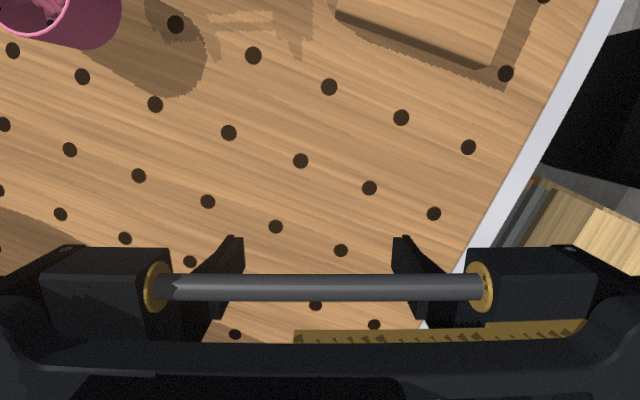

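In the scene picture the grey lid is at (412,233), the small grey tub at (191,180), the wide tub at (322,214) and the clamp at (301,282). In the side picture they are at (310,279), (341,103), (315,191) and (240,203). The green lids and pink tubs are decoys.

```bash
cat > h.py <<'E'
from bench import ctrl
import cv2,numpy as np
from scipy.spatial.transform import Rotation as R
from scipy.optimize import least_squares
def proj(p,P,W):
    c=W[:3,:3]@P+W[:3,3]; s=c[:2]/c[2]; s=s*(1+p["k1"]*(s@s)); K=np.array(p["K"])
    return K[:2,:2]@s+K[:2,2]
def wristW(p,st):
    T=np.eye(4);T[:3,:3]=R.from_rotvec(st["tool_rot"]).as_matrix();T[:3,3]=st["position"]
    return np.linalg.inv(T@np.array(p["hand_eye"]))
def tri(obs,z=None):  # obs: list of (p,W,uv)
    def f(P):
        r=np.concatenate([proj(p,P,W)-uv for p,W,uv in obs])
        return r if z is None else np.append(r,(P[2]-z)*2000)
    s=least_squares(f,[0.6,0,0.1]);return s.x,np.round(s.fun,1)
E
python3 - <<'E'
from h import *
a=ctrl.camera_params("scene");b=ctrl.camera_params("side");A=np.array(a["world_to_cam"]);B=np.array(b["world_to_cam"])
for n,u,v,z in [("lid",(412.2,233),(310.1,278.8),.044),("tub",(190.9,180.1),(341.3,103),.08),("wide",(321.8,213.6),(314.7,191.5),.08),("clamp",(301.2,281.8),(240.2,203.2),.0175),
 ("greenlidR",(489.7,238.5),(315.7,359.3),.044),("greenlidF",(388.2,275.1),(246.1,260.7),.044),("pinkF",(164.8,214.6),(289.4,96),.08),("pinkB",(236.3,150.4),(394.9,118.8),.08)]:
    print(n,tri([(a,A,u),(b,B,v)]),"fixz",tri([(a,A,u),(b,B,v)],z)[0].round(4))
r=R.from_rotvec(ctrl.get_state()["tool_rot"]).as_matrix();print(r.round(3))
E
```

```text
lid (array([0.49692612, 0.25533039, 0.04704447]), array([ 0.6,  0.6,  0.4, -0.7])) fixz [0.4962 0.2546 0.0441]
tub (array([ 0.48960566, -0.31653456,  0.07800184]), array([ 0.4,  0.7,  0.2, -0.9])) fixz [ 0.4905 -0.3151  0.08  ]
wide (array([0.51967635, 0.03998558, 0.07637841]), array([-0.8, -1. , -0.5,  1.2])) fixz [0.5208 0.0414 0.0799]
clamp (array([0.70329042, 0.0537793 , 0.0285504 ]), array([ 1.3,  1.4,  1. , -2.1])) fixz [0.7    0.05   0.0178]
greenlidR (array([0.46093105, 0.42713454, 0.04492388]), array([ 0.4,  0.4,  0.3, -0.4])) fixz [0.4607 0.427  0.044 ]
greenlidF (array([0.64467251, 0.22482611, 0.0420279 ]), array([ 1.4,  1.3,  1. , -1.9])) fixz [0.6451 0.2253 0.0439]
pinkF (array([ 0.64304437, -0.29690196,  0.08912943]), array([-1. , -1.5, -0.6,  2.3])) fixz [ 0.6394 -0.3032  0.0802]
pinkB (array([ 0.33180956, -0.26013474,  0.08820059]), array([ 1. ,  1.5,  0.5, -1.7])) fixz [ 0.3278 -0.2659  0.0802]
[[-0.     0.369 -0.929]
 [-0.    -0.929 -0.369]
 [-1.     0.     0.   ]]
```

```bash
python3 -m crank '[2,-8,-38,-0.062,0,0,87, 2,-8,-38,-0.062,0,0,87, 2,-8,-38,-0.062,0,0,87, 2,-8,-38,-0.062,0,0,87, 2,-8,-38,-0.062,0,0,87]' && python3 -m crank '[2,-8,-37,-0.062,0,0,87, 2,-8,-37,-0.062,0,0,87, 2,-8,-37,-0.062,0,0,87, 2,-8,-36,-0.062,0,0,87, 2,-8,-36,-0.062,0,0,87]'; python3 -m crank '[0,0,0,0,0,0,87,0,0,0,0,0,0,87,0,0,0,0,0,0,87,0,0,0,0,0,0,87,0,0,0,0,0,0,87]'
cat > look.py <<'E'
from h import *
import sys
def look(tag,t=()):
    st=ctrl.get_state();im=ctrl.get_image("wrist");cv2.imwrite(f"pics/{tag}.png",im[:,:,::-1])
    p=ctrl.camera_params("wrist");W=wristW(p,st)
    print("pos",st["position"].round(4),"t",st["time"],"R",R.from_rotvec(st["tool_rot"]).as_matrix().round(3).tolist(),"F",st["ft_force"].round(2),"g",round(st["grip_width"],3))
    for n,z in t:
        for d in ctrl.mark_of("wrist",n):
            P,_=tri([(p,W,d["at"])],z);print(n,np.round(d["at"],1),round(d["confidence"],2),P.round(4))
    return im,p,W
E
python3 - <<'E'
from look import *
look("w1",[("tub_rim",.08)])
E
```

```text
time: 1.38
position: [0.3887, -0.4758, 0.3947]
tool_rot: [1.82, 0.657, -1.82]
ft_force: [0.7, 0.8, -0.9]
grip_width: 0.999
time: 2.0
position: [0.4841, -0.3165, 0.3847]
tool_rot: [1.615, 0.884, -1.615]
ft_force: [0.2, -0.1, -0.6]
grip_width: 0.997
time: 2.62
position: [0.4829, -0.3192, 0.3847]
tool_rot: [1.618, 0.881, -1.618]
ft_force: [0.7, 0.9, 0.1]
grip_width: 1.002
pos [ 0.4829 -0.3192  0.3847] t 2.625 R [[-0.0, 0.84, -0.543], [-0.0, -0.543, -0.84], [-1.0, -0.0, 0.0]] F [0.66 0.87 0.13] g 1.002
tub_rim [313.6 182. ] 0.77 [ 0.4871 -0.3047  0.08  ]
tub_rim [450.6  93.5] 0.75 [ 0.6347 -0.3031  0.08  ]
tub_rim [169.  239.1] 0.59 [ 0.3295 -0.2741  0.08  ]
```

View pics/w1.png

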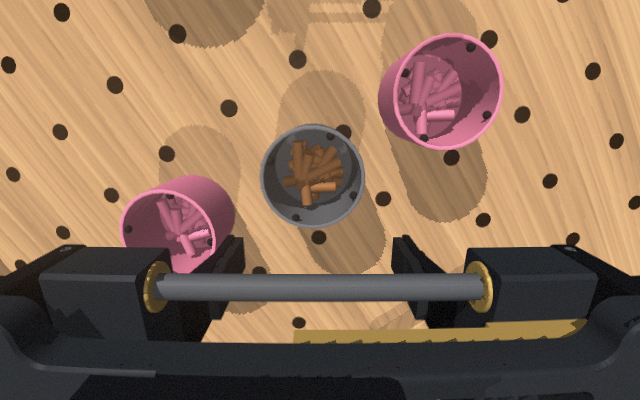

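```bash
cat > fit.py <<'E'
from look import *
from scipy.optimize import minimize
def rings(c,spec):
    t=np.linspace(0,2*np.pi,48,endpoint=False)
    return [np.array([c[0]+r*np.cos(a),c[1]+r*np.sin(a),z]) for r,z in spec for a in t]
def sil(c,spec,p,W,S=4):
    q=np.array([proj(p,P,W) for P in rings(c,spec)]);h=cv2.convexHull((q*S).astype(np.float32)).astype(np.int32)
    m=np.zeros((400*S,640*S),np.uint8);cv2.fillConvexPoly(m,h,1);return m
def fit(views,spec,c0,S=4):
    M=[(p,W,cv2.resize(m.astype(np.uint8),(640*S,400*S),interpolation=cv2.INTER_NEAREST)) for p,W,m in views]
    def f(c):
        v=0
        for p,W,m in M:
            s=sil(c,spec,p,W,S);v+=1-(s&m).sum()/(s|m).sum()
        return v/len(M)
    r=minimize(f,c0,method="Nelder-Mead",options=dict(initial_simplex=np.array(c0)+np.array([[0,0],[.008,0],[0,.008]]),xatol=2e-4,fatol=1e-4))
    return r.x.round(4),round(r.fun,3)
def mask(cam,name,c,z,p,W):
    uv=proj(p,np.array([c[0],c[1],z]),W)
    ds=ctrl.regions_of(cam,name)
    d=min(ds,key=lambda d:np.linalg.norm(np.array(d["at"])-uv));print(cam,np.round(d["at"],1),uv.round(1),d["region"].sum(),round(d["confidence"],2));return d["region"]
E
python3 - <<'E'
from fit import *
c=[.488,-.312];V=[]
st=ctrl.get_state()
for n in ["wrist","side","scene"]:
    p=ctrl.camera_params(n);W=wristW(p,st) if n=="wrist" else np.array(p["world_to_cam"])
    m=mask(n,"tub_rim",c,.06,p,W);v=(p,W,m);V.append(v)
    print(fit([v],[(.051,0),(.051,.08)],c))
print("w+side",fit(V[:2],[(.051,0),(.051,.08)],c),"all",fit(V,[(.051,0),(.051,.08)],c))
E
```

```text
wrist [315.8 177.6] [318.5 183.4] 8657 0.71
(array([ 0.4878, -0.3015]), np.float64(0.028))
side [339.5 110.7] [341.6 108. ] 1288 0.56
(array([ 0.488 , -0.3063]), np.float64(0.047))
scene [197.7 192.3] [194.4 186.5] 1657 0.67
(array([ 0.489 , -0.3008]), np.float64(0.055))
w+side (array([ 0.4879, -0.3019]), np.float64(0.05)) all (array([ 0.4881, -0.3016]), np.float64(0.052))
```

```bash
python3 -m crank '[2,-4,-55,-0.1,0,0,87, 2,-4,-58,-0.106,0,0,87, 2,-5,-59,-0.106,0,0,87, 2,-5,-59,-0.106,0,0,87, 2,-5,-59,-0.106,0,0,87]' && python3 -m crank '[2,-5,-59,-0.106,0,0,87, 2,-5,-59,-0.106,0,0,87, 2,-5,-59,-0.106,0,0,87, 2,-5,-58,-0.106,0,0,87, 2,-5,-55,-0.1,0,0,87]'; python3 -m crank '[0,0,0,0,0,0,87,0,0,0,0,0,0,87,0,0,0,0,0,0,87,0,0,0,0,0,0,87,0,0,0,0,0,0,87]'
python3 - <<'E'
from fit import *
look("w2",[("lid_knob",.044)])
c=[.496,.2546];V=[]
st=ctrl.get_state()
for n in ["wrist","side","scene"]:
    p=ctrl.camera_params(n);W=wristW(p,st) if n=="wrist" else np.array(p["world_to_cam"])
    if n!="wrist": cv2.imwrite(f"pics/{n}2.png",ctrl.get_image(n)[:,:,::-1])
    m=mask(n,"lid_knob",c,.03,p,W);v=(p,W,m);V.append(v)
    for nm,sp in (("fl",[(.054,.023),(.054,.028)]),):
        print(nm,fit([v],sp,c))
E
```

```text
time: 3.5
position: [0.5639, -0.0407, 0.3748]
tool_rot: [1.243, 1.187, -1.242]
ft_force: [0.6, -0.1, -0.2]
grip_width: 1.0
time: 4.12
position: [0.4927, 0.2385, 0.3649]
tool_rot: [0.85, 1.398, -0.849]
ft_force: [0.2, 0.0, 0.4]
grip_width: 1.001
time: 4.75
position: [0.494, 0.2358, 0.3647]
tool_rot: [0.854, 1.397, -0.854]
ft_force: [0.5, -0.4, -0.3]
grip_width: 1.0
pos [0.494  0.2358 0.3647] t 4.75 R [[-0.0, 0.89, 0.456], [-0.0, 0.456, -0.89], [-1.0, -0.0, 0.0]] F [ 0.5  -0.38 -0.32] g 1.0
lid_knob [437.  255.3] 0.81 [0.6426 0.2324 0.044 ]
lid_knob [324.2 173.8] 0.61 [0.4903 0.2561 0.044 ]
wrist [326.1 170.1] [328.  175.3] 7944 0.84
fl (array([0.4905, 0.2562]), np.float64(0.025))
side [311.5 284.8] [311.  281.7] 1727 0.88
fl (array([0.491 , 0.2557]), np.float64(0.03))
scene [412.3 235.7] [411.5 238.9] 1135 0.62
fl (array([0.4936, 0.2577]), np.float64(0.07))
```

View pics/w2.png

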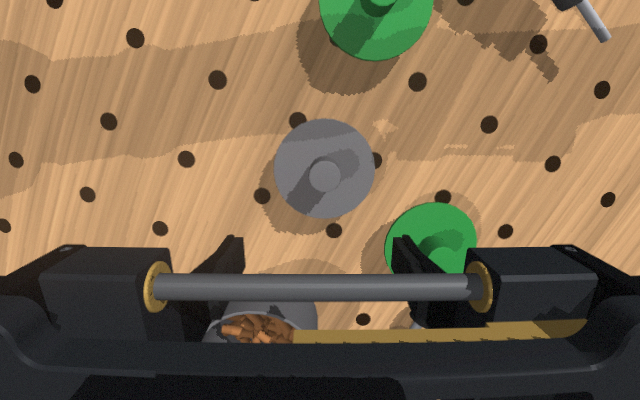

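Wrist and side fits agree on the lid at about (0.4905, 0.256). Scene is 3 mm off. The lid shows at (325,170) in the wrist picture.

```bash
python3 -m crank '[0,3,-10,0,0,0,87, 0,3,-9.5,0,0,0,87, 30,0,0,0,0,0,87, 30,0,0,0,0,0,87, 25,0,0,0,0,0,87]' && python3 -m crank '[20,0,0,0,0,0,87,15,0,0,0,0,0,87,10,0,0,0,0,0,87,0,0,0,0,0,0,87,0,0,0,0,0,0,87]'
python3 - <<'E'
from look import *
look("w3",[("lid_knob",.044)])
p=ctrl.camera_params("side")
im=ctrl.get_image("side");cv2.imwrite("pics/side3.png",cv2.resize(im[220:340,220:420,::-1],None,fx=4,fy=4))
E
```

```text
time: 5.72
position: [0.4895, 0.2575, 0.2786]
tool_rot: [0.852, 1.398, -0.852]
ft_force: [0.8, -0.4, 0.5]
grip_width: 0.999
time: 6.35
position: [0.4903, 0.2569, 0.2354]
tool_rot: [0.853, 1.396, -0.852]
ft_force: [0.6, -0.9, -0.1]
grip_width: 1.003
pos [0.4903 0.2569 0.2354] t 6.35 R [[0.001, 0.889, 0.457], [0.0, 0.457, -0.889], [-1.0, 0.001, 0.0]] F [ 0.59 -0.86 -0.11] g 1.003
lid_knob [318.9 243.8] 0.65 [0.4901 0.2587 0.044 ]
```

View pics/w3.png

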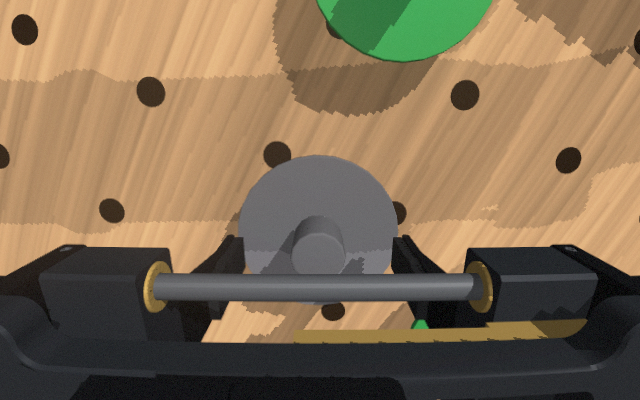

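View pics/side3.png

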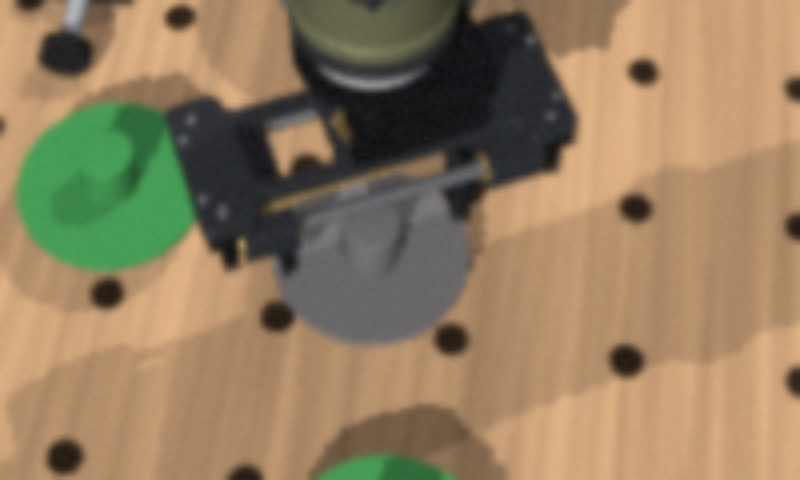

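```bash
python3 -m crank '[12,0,0,0,0,0,87,7,0,0,0,0,0,87,3,0,0,0,0,0,87,0,0,0,0,0,0,87,0,0,0,0,0,0,32]' 35 && python3 -m crank '[0,0,0,0,0,0,20,0,0,0,0,0,0,20,0,0,0,0,0,0,20,0,0,0,0,0,0,20,0,0,0,0,0,0,20]' 35 && python3 -m crank '[0,0,0,0,0,0,20,0,0,0,0,0,0,20,0,0,0,0,0,0,20,0,0,0,0,0,0,20,0,0,0,0,0,0,20]' 35
```

```text
time: 7.12
position: [0.4901, 0.2568, 0.2129]
tool_rot: [0.853, 1.397, -0.852]
ft_force: [0.4, 0.5, 0.1]
grip_width: 0.949
time: 7.75
position: [0.49, 0.2566, 0.2127]
tool_rot: [0.853, 1.397, -0.853]
ft_force: [0.2, 0.3, 0.1]
grip_width: 0.403
time: 8.38
position: [0.49, 0.2566, 0.2127]
tool_rot: [0.853, 1.397, -0.853]
ft_force: [0.9, 0.5, -1.3]
grip_width: 0.357
```

```bash
python3 -m crank '[-10,0,0,0,0,0,20,-30,0,0,0,0,0,20,-40,0,0,0,0,0,20,-40,0,0,0,0,0,20,-40,0,0,0,0,0,20]' 50 && python3 -m crank '[-10,0,0,0,0,0,20,0,0,0,0,0,0,20,0,0,0,0,0,0,20,0,0,0,0,0,0,20,0,0,0,0,0,0,20]' 50
python3 - <<'E'
from look import *
look("w4",[("lid_knob",.22)])
im=ctrl.get_image("side");cv2.imwrite("pics/side4.png",cv2.resize(im[150:350,200:440,::-1],None,fx=3,fy=3))
im=ctrl.get_image("scene");cv2.imwrite("pics/scene4.png",cv2.resize(im[100:300,300:540,::-1],None,fx=3,fy=3))
E
```

```text
time: 9.0
position: [0.4896, 0.2567, 0.3746]
tool_rot: [0.852, 1.397, -0.852]
ft_force: [0.7, 0.2, -0.2]
grip_width: 0.357
time: 9.62
position: [0.4899, 0.2565, 0.3819]
tool_rot: [0.852, 1.398, -0.854]
ft_force: [0.0, -0.0, -0.7]
grip_width: 0.353
pos [0.4899 0.2565 0.3819] t 9.625 R [[-0.002, 0.889, 0.457], [-0.0, 0.457, -0.889], [-1.0, -0.002, -0.0]] F [ 0.02 -0.   -0.7 ] g 0.353
lid_knob [318.6 267.3] 0.72 [0.4889 0.2581 0.22  ]
lid_knob [370.   21.7] 0.56 [0.4151 0.5644 0.22  ]
```

View pics/w4.png

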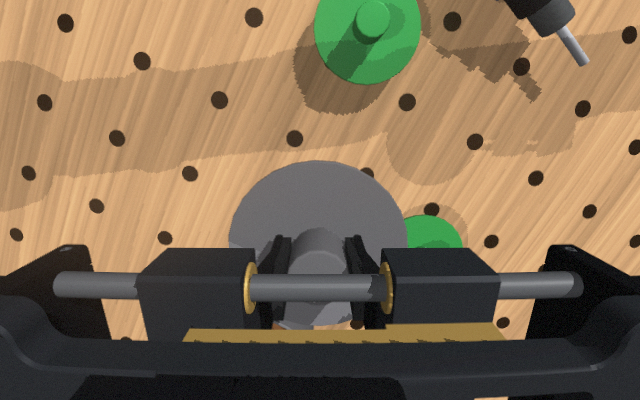

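View pics/scene4.png

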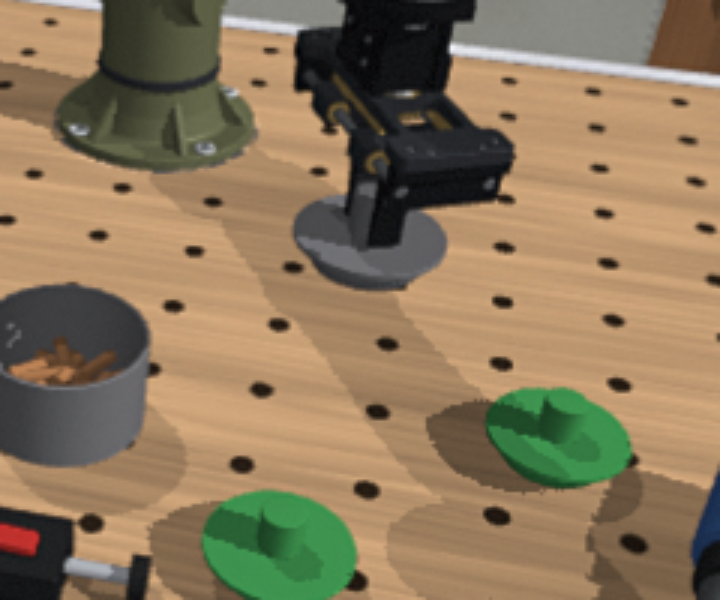

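View pics/side4.png

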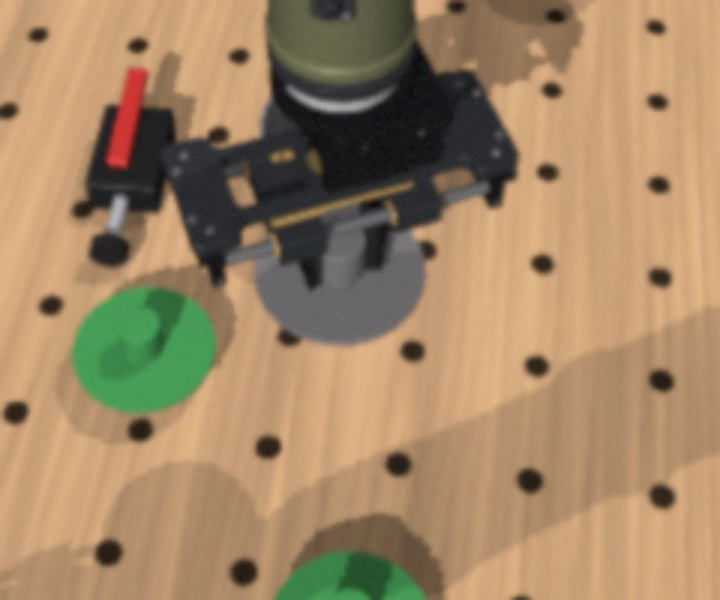

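The lid is held level, with its knob between the pads at about (318,265) in the wrist picture. The clamp has not been touched. I'll swing back to the small tub now.

```bash
python3 -m crank '[0,0,36,0.065,0,0,20, 0,0,39,0.0695,0,0,20, 0,0,39,0.0695,0,0,20, 0,0,39,0.0695,0,0,20, 0,0,39,0.0695,0,0,20]' && python3 -m crank '[0,0,39,0.0695,0,0,20, 0,0,39,0.0695,0,0,20, 0,0,39,0.0695,0,0,20, 0,0,39,0.0695,0,0,20, 0,0,39,0.0695,0,0,20]' && python3 -m crank '[0,0,39,0.0695,0,0,20, 0,0,39,0.0695,0,0,20, 0,0,39,0.0695,0,0,20, 0,0,39,0.0695,0,0,20, 0,0,35,0.065,0,0,20]' && python3 -m crank '[0,0,0,0,0,0,20,0,0,0,0,0,0,20,0,0,0,0,0,0,20,0,0,0,0,0,0,20,0,0,0,0,0,0,20]'
python3 - <<'E'
from look import *
look("w5",[("tub_rim",.08)])
st=ctrl.get_state();r=R.from_rotvec(st["tool_rot"]).as_matrix()
print("move mm",(r.T@(np.array([.488,-.302,st["position"][2]])-st["position"])*1000).round(1))
E
```

```text
time: 10.45
position: [0.5536, 0.0751, 0.3827]
tool_rot: [1.113, 1.268, -1.113]
ft_force: [0.0, -0.2, -1.2]
grip_width: 0.358
time: 11.08
position: [0.5518, -0.119, 0.3827]
tool_rot: [1.368, 1.098, -1.367]
ft_force: [0.6, 0.3, -0.7]
grip_width: 0.354
time: 11.7
position: [0.4857, -0.2977, 0.3827]
tool_rot: [1.61, 0.889, -1.61]
ft_force: [0.3, -0.2, -0.3]
grip_width: 0.359
time: 12.32
position: [0.4868, -0.2957, 0.3828]
tool_rot: [1.607, 0.892, -1.607]
ft_force: [-0.0, 0.7, -1.2]
grip_width: 0.354
pos [ 0.4868 -0.2957  0.3828] t 12.325 R [[0.0, 0.849, -0.529], [-0.0, -0.529, -0.849], [-1.0, 0.0, -0.0]] F [-0.02  0.67 -1.24] g 0.354
tub_rim [456.8 116.9] 0.58 [ 0.6337 -0.298   0.08  ]
tub_rim [178.1 255.8] 0.56 [ 0.3299 -0.2725  0.08  ]
move mm [0.  4.4 4.4]
```

View pics/w5.png

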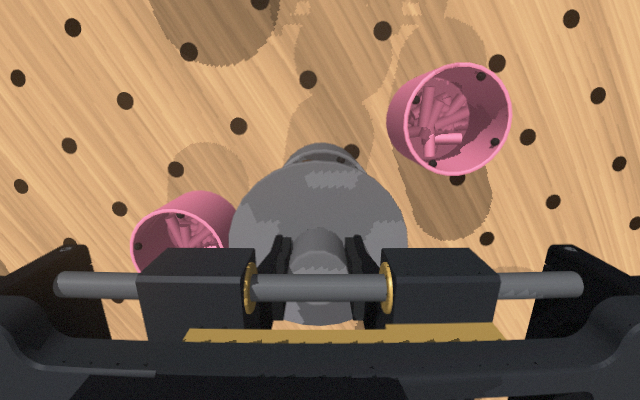

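```bash
python3 -m crank '[0,2.2,3,0,0,0,20, 0,2.2,2.5,0,0,0,20, 20,0,0,0,0,0,20, 25,0,0,0,0,0,20, 20,0,0,0,0,0,20]' && python3 -m crank '[12,0,0,0,0,0,20,6,0,0,0,0,0,20,0,0,0,0,0,0,20,0,0,0,0,0,0,20,0,0,0,0,0,0,20]'
python3 - <<'E'
from look import *
look("w6",[])
im=ctrl.get_image("side");cv2.imwrite("pics/side6.png",cv2.resize(im[40:180,240:440,::-1],None,fx=4,fy=4))
im=ctrl.get_image("scene");cv2.imwrite("pics/scene6.png",cv2.resize(im[80:260,100:320,::-1],None,fx=3,fy=3))
E
```

```text
time: 13.05
position: [0.4871, -0.3035, 0.3168]
tool_rot: [1.608, 0.891, -1.608]
ft_force: [0.1, -0.3, -0.2]
grip_width: 0.359
time: 13.68
position: [0.4875, -0.3033, 0.3005]
tool_rot: [1.608, 0.89, -1.607]
ft_force: [-0.6, 0.7, -0.4]
grip_width: 0.353
pos [ 0.4875 -0.3033  0.3005] t 13.675 R [[0.001, 0.848, -0.53], [-0.001, -0.53, -0.848], [-1.0, 0.001, 0.0]] F [-0.57  0.67 -0.44] g 0.353
```

View pics/scene6.png

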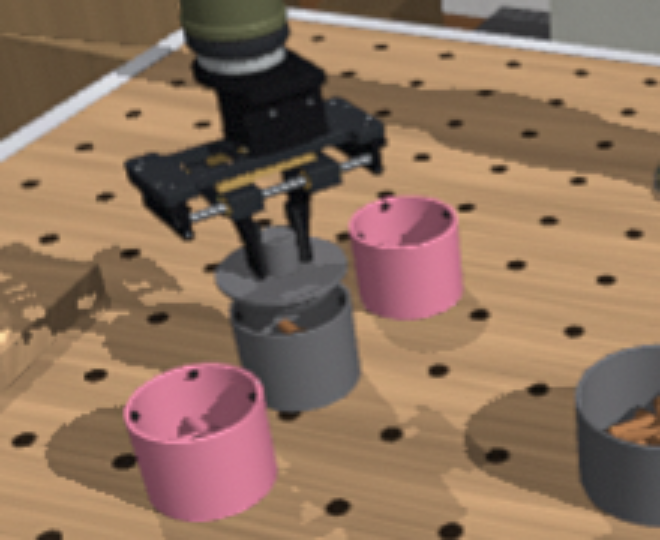

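View pics/side6.png

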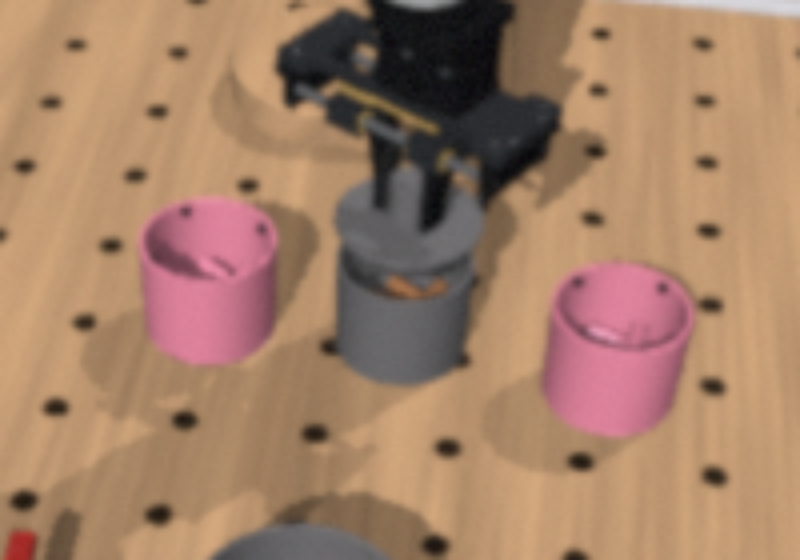

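View pics/w6.png

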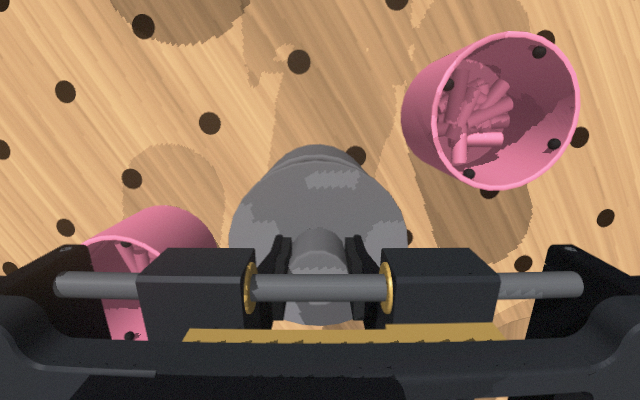

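```bash
python3 - <<'E'
from fit import *
for n in ["side","scene"]:
    im=ctrl.get_image(n);p=ctrl.camera_params(n);W=np.array(p["world_to_cam"]);S=6
    o=np.array(proj(p,np.array([.488,-.302,.09]),W)).astype(int)-[60,50]
    big=cv2.resize(im[o[1]:o[1]+100,o[0]:o[0]+120,::-1],None,fx=S,fy=S,interpolation=cv2.INTER_CUBIC)
    for (c,r,z,col) in [((.488,-.302),.051,.08,(0,255,255)),((.488,-.302),.051,0,(0,255,255)),((.4875,-.3033),.054,.1158,(0,255,0)),((.4875,-.3033),.016,.1478,(0,255,0))]:
        q=np.array([proj(p,P,W) for P in rings(c,[(r,z)])])
        cv2.polylines(big,[((q-o+.5)*S).astype(np.int32)],True,col,1)
    cv2.imwrite(f"pics/ov_{n}.png",big)
    for d in ctrl.regions_of(n,"tub_rim")[:4]: print(n,np.round(d["at"],1),round(d["confidence"],2))
E
```

```text
side [338.4 117.6] 0.94
side [290.  107.6] 0.88
side [394.1 129. ] 0.86
scene [198.  193.8] 0.92
scene [171.2 226.4] 0.74
scene [238.  164.4] 0.68
scene [303.3 286. ] 0.18
```

View pics/ov_side.png

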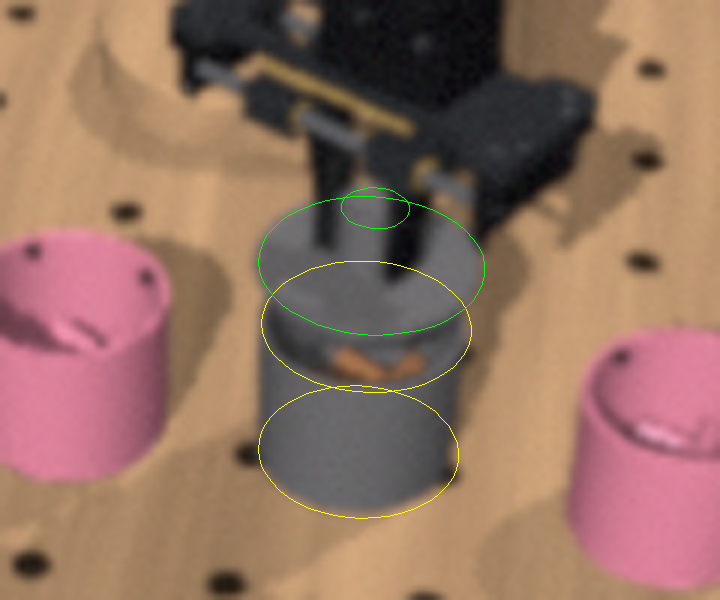

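View pics/ov_scene.png

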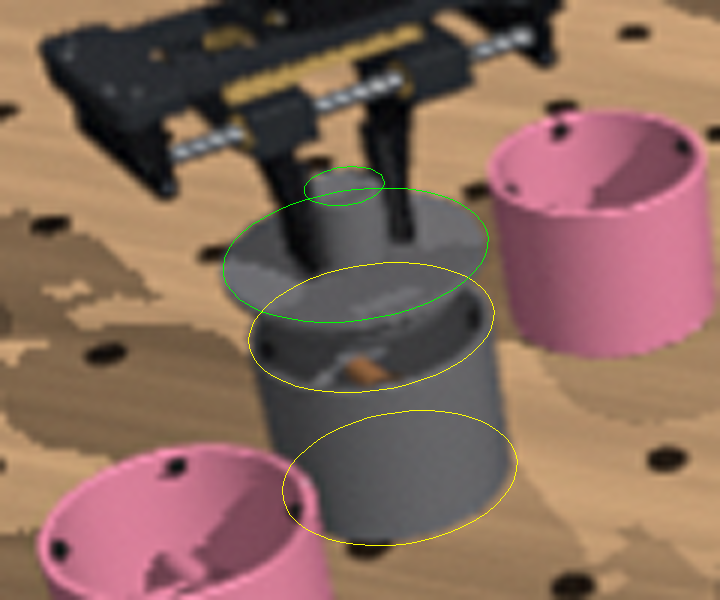

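Both overlays match within about 1 px, so lid and tub are aligned to within roughly 2–3 mm. I'll lower the lid.

```bash
python3 -m crank '[10,0,0,0,0,0,20,5,0,0,0,0,0,20,3,0,0,0,0,0,20,2,0,0,0,0,0,20,0,0,0,0,0,0,20]' 60 && python3 -m crank '[2,0,0,0,0,0,20,2,0,0,0,0,0,20,2,0,0,0,0,0,20,0,0,0,0,0,0,20,0,0,0,0,0,0,20]'
```

```text
time: 14.65
position: [0.4875, -0.3028, 0.2796]
tool_rot: [1.608, 0.892, -1.607]
ft_force: [1.4, 2.2, -0.4]
grip_width: 0.356
time: 15.28
position: [0.4872, -0.3035, 0.2733]
tool_rot: [1.608, 0.891, -1.608]
ft_force: [2.1, 0.7, -2.0]
grip_width: 0.355
```

```bash
python3 -m crank '[1,0,0,0,0,0,20,1,0,0,0,0,0,20,1,0,0,0,0,0,20,0.5,0,0,0,0,0,20,0,0,0,0,0,0,20]'; python3 -m crank '[0.5,0,0,0,0,0,20,0.5,0,0,0,0,0,20,0.5,0,0,0,0,0,20,0,0,0,0,0,0,20,0,0,0,0,0,0,20]'
```

```text
time: 15.9
position: [0.4872, -0.3033, 0.2702]
tool_rot: [1.607, 0.891, -1.608]
ft_force: [0.9, 1.0, 2.2]
grip_width: 0.352
time: 16.52
position: [0.4873, -0.3032, 0.2697]
tool_rot: [1.607, 0.891, -1.608]
ft_force: [-1.6, 2.1, 6.9]
grip_width: 0.352
```

```bash
python3 -m crank '[1,0,0,0,0,0,20,1,0,0,0,0,0,20,0,0,0,0,0,0,20,0,0,0,0,0,0,20,0,0,0,0,0,0,20]'
python3 - <<'E'
from look import *
look("w7",[])
for n in ["side","scene"]:
    im=ctrl.get_image(n);p=ctrl.camera_params(n);W=np.array(p["world_to_cam"]);S=6
    o=np.array(proj(p,np.array([.488,-.302,.09]),W)).astype(int)-[60,50]
    cv2.imwrite(f"pics/{n}7.png",cv2.resize(im[o[1]:o[1]+100,o[0]:o[0]+120,::-1],None,fx=S,fy=S,interpolation=cv2.INTER_CUBIC))
E
```

```text
time: 17.15
position: [0.4873, -0.3031, 0.2696]
tool_rot: [1.607, 0.89, -1.608]
ft_force: [-5.9, 4.0, 18.9]
grip_width: 0.352
pos [ 0.4873 -0.3031  0.2696] t 17.15 R [[-0.0, 0.848, -0.53], [-0.001, -0.53, -0.848], [-1.0, 0.0, 0.001]] F [-5.95  3.99 18.88] g 0.352
```

View pics/side7.png

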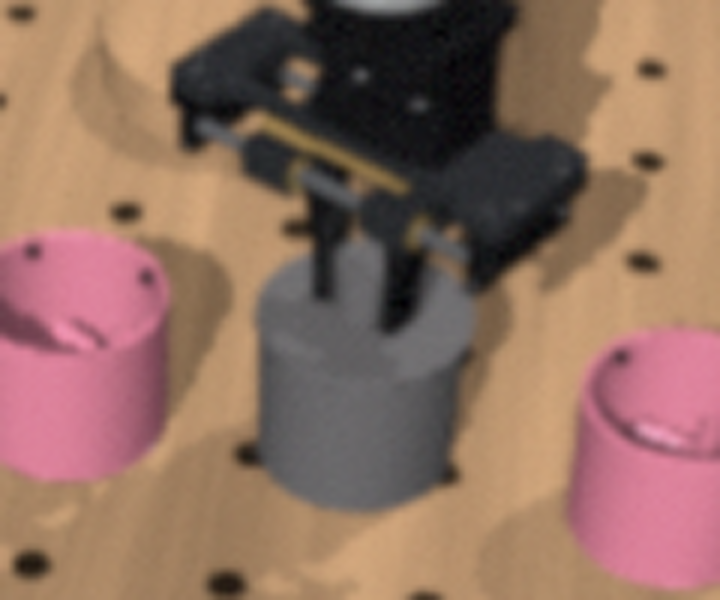

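View pics/scene7.png

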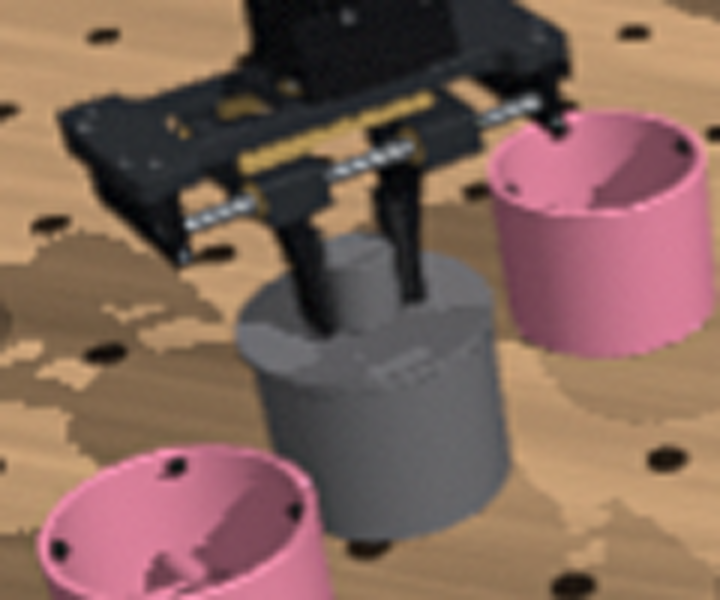

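```bash
python3 -m crank '[-1.5,0,0,0,0,0,20,-1,0,0,0,0,0,20,0,0,0,0,0,0,60,0,0,0,0,0,0,60,0,0,0,0,0,0,60]'; python3 -m crank '[0,0,0,0,0,0,60,0,0,0,0,0,0,60,0,0,0,0,0,0,60,0,0,0,0,0,0,60,0,0,0,0,0,0,60]'; python3 -m crank '[-10,0,0,0,0,0,60,-25,0,0,0,0,0,60,-30,0,0,0,0,0,60,-30,0,0,0,0,0,60,-15,0,0,0,0,0,60]';python3 -m crank '[0,-8,40,0,0,0,60,0,-8,40,0,0,0,60,0,0,0,0,0,0,60,0,0,0,0,0,0,60,0,0,0,0,0,0,60]'
python3 - <<'E'
from fit import *
st=ctrl.get_state()
look("w8",[("lid_knob",.101)])
for n in ["side","scene","wrist"]:
    im=ctrl.get_image(n);p=ctrl.camera_params(n);S=6
    W=wristW(p,st) if n=="wrist" else np.array(p["world_to_cam"])
    print(n,[(np.round(d["at"],1).tolist(),round(d["confidence"],2)) for d in ctrl.mark_of(n,"lid_knob")])
    m=mask(n,"lid_knob",(.488,-.302),.09,p,W)
    print(fit([(p,W,m)],[(.054,.08),(.054,.085)],[.488,-.302]))
    if n=="wrist": continue
    o=np.array(proj(p,np.array([.488,-.302,.09]),W)).astype(int)-[60,50]
    cv2.imwrite(f"pics/{n}8.png",cv2.resize(im[o[1]:o[1]+100,o[0]:o[0]+120,::-1],None,fx=S,fy=S,interpolation=cv2.INTER_CUBIC))
E
```

```text
time: 17.92
position: [0.4869, -0.3034, 0.2686]
tool_rot: [1.607, 0.892, -1.609]
ft_force: [-0.6, -0.1, -0.2]
grip_width: 0.608
time: 18.55
position: [0.4873, -0.3032, 0.2693]
tool_rot: [1.607, 0.891, -1.607]
ft_force: [-0.5, -0.1, 0.3]
grip_width: 0.688
time: 19.18
position: [0.4877, -0.3033, 0.3818]
tool_rot: [1.608, 0.888, -1.605]
ft_force: [0.2, 0.3, -0.2]
grip_width: 0.69
time: 19.8
position: [0.4323, -0.3614, 0.3792]
tool_rot: [1.606, 0.893, -1.606]
ft_force: [0.2, 0.8, 0.0]
grip_width: 0.69
pos [ 0.4323 -0.3614  0.3792] t 19.8 R [[0.0, 0.849, -0.528], [0.001, -0.528, -0.849], [-1.0, -0.0, -0.001]] F [0.21 0.77 0.02] g 0.69
lid_knob [337.5 115.6] 0.62 [ 0.486  -0.3049  0.101 ]
side [([245.0, 259.0], 0.94), ([317.4, 359.4], 0.86), ([342.3, 96.9], 0.74)]
side [339.1 101.3] [341.8 101.9] 700 0.93
(array([ 0.4875, -0.3072]), np.float64(0.052))
scene [([195.0, 173.7], 0.97), ([486.4, 240.1], 0.74), ([390.1, 272.6], 0.68)]
scene [195.7 179. ] [196.  177.4] 836 0.57
(array([ 0.4896, -0.3036]), np.float64(0.068))
wrist [([337.0, 112.2], 0.61)]
wrist [335.2 111.1] [337.  111.2] 12307 0.66
(array([ 0.4872, -0.303 ]), np.float64(0.021))
```

View pics/side8.png

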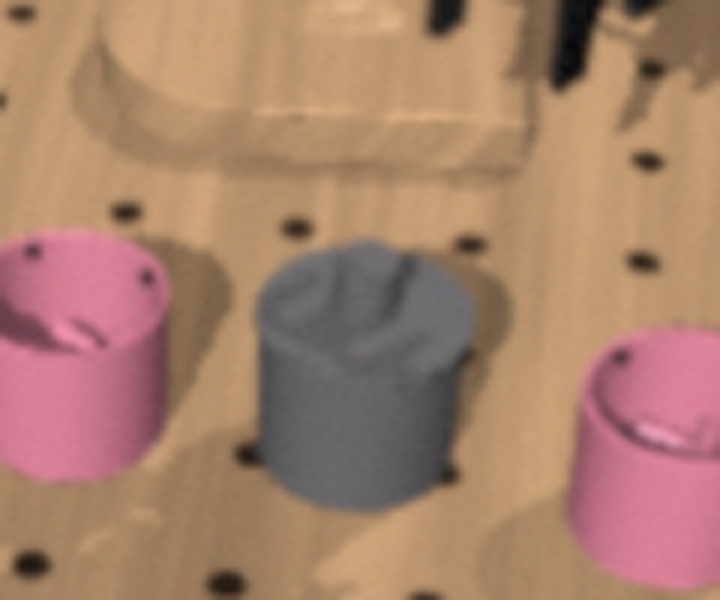

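View pics/scene8.png

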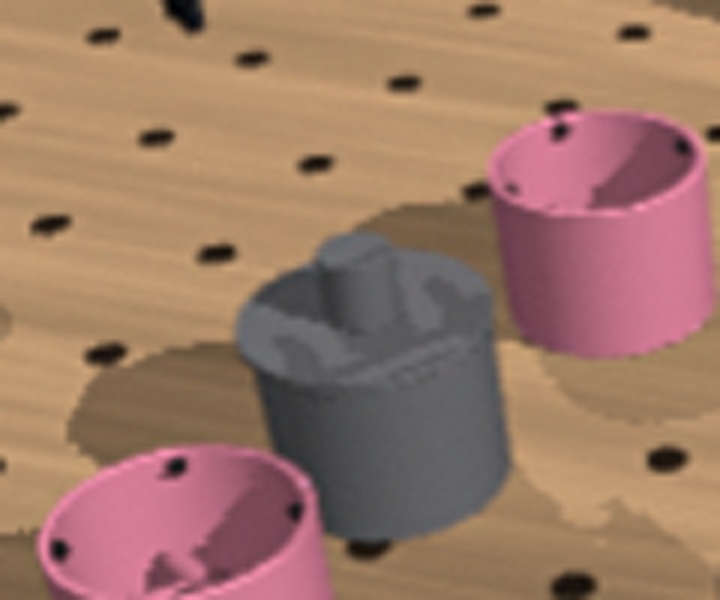

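View pics/w8.png

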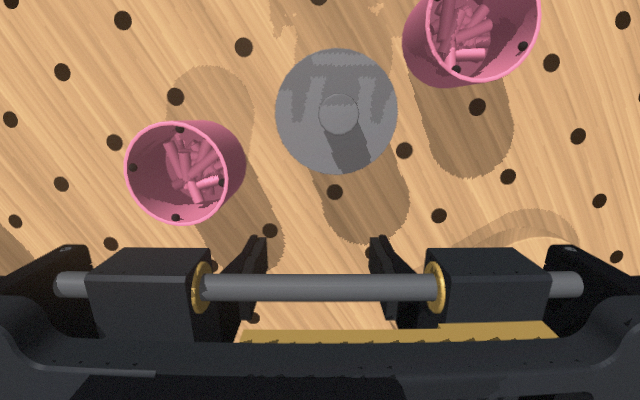

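The lid sits flat on the small grey tub, with its knob at (338,113) in the wrist picture. Its flange follows the rim in both fixed views, and the gripper is clear, so I'm handing in.

```bash
python3 -c "
from bench import ctrl
print(ctrl.get_state()['time']);print(ctrl.close_job())"
```

```text
20.35
the job is handed in; nothing more can be done
None
```

I put the grey lid on the smaller grey tub, pressed it home, released it and handed the job in at 20.35 s. I didn't touch the clamp.

**Seating:** the lid stopped hard at the height worked out for fully home (TCP z 0.2696 m, expected 0.2697). It did not sink further under about 19 N. In the last pictures the flange lies flat on the rim all round, and the gripper stands clear. I judged level by eye from the pictures.

**Centring:** the final wrist fit puts the lid at (0.487, -0.303) and the tub at (0.488, -0.302), about 1–2 mm apart.

**What disagreed:**
- The side camera's final fit put the lid about 5 mm further out in y than the tub.
- The first network marks for the tub were about 13 mm off the silhouette fits. I used the silhouette fits instead, because all three cameras agreed on them to within about 5 mm.

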